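# Clamp a sleeve: three clicks and hold

### The arm

A 6-joint arm with a two-finger parallel gripper is mounted at the origin on the work surface. World frame = base frame: x ahead of the robot, y to its left, z up, the work surface at z = 0. Lengths are in mm, angles in rad, forces in N, time in s.
With the tool pointing down it reaches from about 275 to 1000 mm from the base axis. Payload 8.4 kg.
Tool frame: the origin (TCP) lies on the mounting face of the last link; the fingertips stand 173 mm ahead of it and the grasp point (between the pads) lies 155 mm ahead of it; z points along the fingers, y is the direction in which the jaws open and shut (so a half turn about z gives the same grasp; the last joint's range is limited). The gripper opens to 85 mm and grips with 20 to 120 N. Pads are 22 mm wide; open, the fingers measure 114 mm over their backs; the gripper's body (76 mm by 85 mm) begins 54 mm behind the grasp point. The pads swing forward as they close: fully open they stand 13 mm farther back than shut.
Start: joints at [1.122, 0.353, 1.633, -0, 1.155, -0.002], TCP at [270.051, 563.651, 404.681] pointing down, gripper open.
Joint ranges: [-2.63, 2.63], [-0.92, 2.1], [0.06, 2.66], [-1.3, 4.44], [0, 2.69], [-3.02, 3.02]. Speed limits (rad/s): [2.22, 2.22, 2.79, 3.14, 3.14, 3.14].

### API

Orientations are given as [roll, pitch, yaw] about the fixed x, y, z axes, in that order (R = Rz(yaw) Ry(pitch) Rx(roll)).
In Python, from rig import readout, imaging, ticket gives the robot as it stands.
- The arm moves only by the tool step_arm, never from a script. Its argument "deltas" is a list of rows, each an object with "translation": the shift along the tool's x, y, z in cm, a list of three; "rot": the turn, a rotation vector about the tool's x, y, z in rad, a list of three. In form: [{"translation": [x, y, z], "rot": [rx, ry, rz]}, ...]. A call has 1 to 8 rows; each row is the pose to reach, as a shift and turn from the pose commanded when the call began, along the tool's axes at that moment; what a row does not reach only later rows make up. A row lasts 1/8 s, in which the tool goes at most 62.5 mm and 10.7 degrees, less where a joint would pass 70% of its speed; a pose out of reach is approached as far as the arm can. A call with a gripper value outside its range is refused whole. "grip" is the closure in counts, from 0 (fully open) to 255 (shut), set as the call begins (left out, the last holds). The fingers move at their own pace and stop on an object; "squeeze" is the grip in N (left out, the last holds). Time passes only in rows, so rows that repeat a pose let the fingers close. It gives the time, the measured TCP pose, the force and the opening at its end, in the units of the state.
- readout.sense(): the state, without advancing time (a new reading comes with each control period).
- imaging.grab_frame(name): name is "scene" or "top"; returns a dict with "image" (420x560x3 uint8, red, green, blue), "camera_matrix" (3x3 intrinsics, pixels), "world_to_cam" (4x4, takes a point from world to camera coordinates). Camera axes: x right, y up, looking along -z (the intrinsics and any distortion apply to the point x, -y, -z); pixel columns grow to the right and rows downward; lengths in mm; the calibration is good to about 2 mm. A picture is of the moment at which its call begins. There is no depth.
- ticket.sign_off(): hands the job in, once; it reports no verdict.
The state is a dict: "clock": time; "qpos": joint angles; "qvel": joint speeds; "joint_efforts": joint torques, N m; "eef_pos": TCP position; "tcp_rot": TCP orientation; "contact_force": force on the tool from outside, world axes, zero at the start; "wrist_torque": the same for the moment, N m; "opening": opening from 0.0 (shut) to 1.0 (fully open).
Only numpy, scipy, OpenCV 4.12 (cv2) and the standard library are available. Lean on these libraries where they do the work, as an engineer would, in place of code of your own. Each camera call takes 0.05 s, during which the arm holds its last target.

### The job

Of the three steel sleeves standing on the bench, put the middle-sized one (32 mm across) upright over the pin of the green clamping jig, fully down on its base, and let go of it. Then take the red knob of the jig's sprung lever and pull it round, anticlockwise seen from above, by exactly three clicks that you feel, never over a fourth, so that the rubber pad clamps the sleeve; the lever springs back if released, so finish while still holding the knob there. Leave the other two sleeves and everything else on the bench where they are.

Things in the scene. Friction and masses are not known exactly. Their poses are not given: they have to be found in the camera images.
- sleeve_mid: the sleeve to use: plain steel tube standing upright, 32 mm outside diameter, 20 mm bore, 60 mm tall, 0.2 kg; origin at the centre of its underside, z along the bore, up
- sleeve_small: wrong sleeve, 26 mm outside, 14 mm bore, 60 mm tall; origin as above. To be left alone
- sleeve_large: wrong sleeve, 38 mm outside, 26 mm bore, 60 mm tall; origin as above. To be left alone. Which sleeve stands where varies
- jig: green jig fixed to the bench: base plate 160 (its x) by 240 (its y) by 20 mm high; origin at the centre of its underside, z up. The pin stands at its x 0, y -80 mm; the lever's vertical pivot is at x 0, y +35 mm; between them a steel ram with a rubber pad (top 46 mm above the bench) slides along -y towards the pin as the lever is pulled. Open, it clears the sleeve by 12 mm
- pin_foot (a point): centre of the pin's foot, on the top of the base plate (20 mm above the bench), where the sleeve's underside must rest
- pin_tip (a point): top of the pin, 35 mm above the base plate; pin 16 mm in diameter, its top 8 mm tapered to 6 mm
- pivot (a point): on the vertical axis of the lever, 60 mm above the bench
- knob_mid (a point): on the axis of the lever's upright red knob, 92 mm above the bench and 120 mm from the pivot axis; the knob is a cylinder 18 mm in diameter, from 61 to 113 mm above the bench, and spins freely on the lever, so the gripper need not turn with it
- lever: flat steel lever, top 60 mm above the bench; origin on the pivot axis, x along it to the knob. Rests on a stop 85 degrees anticlockwise of the jig's x; swings 62 degrees anticlockwise. A spring pulls it back, 9 N at the knob rising to 11; at a rib's foot, 4 degrees before its crest, resistance jumps by 4 or 5 N, falls to 3 or 4 N below the plain pull 4 degrees past it, then returns
- click_plate: aluminium disc 156 mm across on the jig's base under the lever; origin on the pivot axis, z up. Four radial brass ribs 12 degrees apart make the clicks. It is clamped at a different angle each time: the first click comes 5 to 19 degrees from the lever's rest. Its x axis points along the lever when that is midway between the third and fourth rib
- pad: rubber pad on the ram, 40 mm wide, 24 mm high, sprung by up to 16 mm, pressing with 3 to 8 N once on the sleeve; origin on its front face, at the height of the bench
- torch: black hand torch, 145 mm long; loose thing on the bench, to be left alone; origin at the middle of its barrel, on the bench
- magnet_base: dark steel magnet block 60 by 50 by 55 mm with a short post; loose thing on the bench, to be left alone; origin at the centre of its underside
- screwdriver: screwdriver with red handle; loose, to be left alone; origin near its middle
- oil_bottle: yellow bottle 56 mm across, 130 mm tall; loose thing on the bench, to be left alone; origin at the centre of its underside
- carton: cardboard box 100 by 140 by 70 mm; loose thing on the bench, to be left alone; origin at the centre of its underside
Not all that is in view belongs to the job. What is shaped like the sleeve_mid but pink or purple is not meant.

How it is judged:
By the outcome, as a careful person would: the job done as asked, in the order asked, and still so for the second after the job is handed in, while the arm keeps its last pose, push and grip.
It also fails if it takes over 70 s, if anything falls off the work surface, if the arm or the gripper's body presses on something with over 40 N, if the wrist force passes 120 N, or if a joint passes its speed limit or range.

## Working session

There is one attempt and no reset: what is moved stays moved. The work goes in short steps, Python scripts to look and compute and a tool call to move; the robot and the scene stay as the last step left them, time stands still between calls to the robot, and variables do not carry over. Pictures are saved under pics/ and viewed, and the job is handed in when it is done.

Besides the shell and the picture viewer there is one more tool, called after "Call:" as name(argument=value, ...), one argument or row to a line, values as JSON. step_arm: Moves the arm, as the interface text tells. Its arguments: {"type":"object","properties":{"deltas":{"type":"array","items":{"type":"object","properties":{"translation":{"type":"array","items":{"type":"number"}},"rot":{"type":"array","items":{"type":"number"}}}}},"grip":{"type":"number"},"squeeze":{"type":"number"}},"required":["deltas"]}

```bash
mkdir -p pics; ls; python3 - <<'E'
from rig import readout, imaging
import cv2
print(readout.sense())
for n in("scene","top"):
    f=imaging.grab_frame(n); cv2.imwrite(f"pics/{n}0.png",cv2.cvtColor(f["image"],cv2.COLOR_RGB2BGR))
    print({k:v for k,v in f.items() if k!="image"})
E
```

```text
pics
{'clock': 0.0, 'qpos': array([ 1.12158965e+00,  3.53681122e-01,  1.63414969e+00, -2.18337846e-06,
        1.15519159e+00, -2.41389608e-03]), 'qvel': array([-0.00061833,  0.00012913, -0.00264219,  0.0019688 , -0.00127551,
        0.00251958]), 'joint_efforts': array([ 2.15641594e-03, -6.05253482e+01, -3.42069983e+01,  2.87389375e-04,
        9.24184278e-03,  6.44968145e-05]), 'eef_pos': array([269.95242996, 563.43126695, 403.93425411]), 'tcp_rot': array([-3.14016290e+00, -1.45501444e-06,  2.69480075e+00]), 'contact_force': array([-0.36205735, -0.18897718,  0.2042296 ]), 'wrist_torque': array([ 0.0185301 ,  0.00015702, -0.02164209]), 'opening': 1.0008720775349371}
{'camera_matrix': array([[389.60838053,   0.        , 279.30413606],
       [  0.        , 389.60838053, 206.71170842],
       [  0.        ,   0.        ,   1.        ]]), 'world_to_cam': array([[ 8.10432857e-01,  5.85611701e-01,  1.60474122e-02,
        -4.31316637e+02],
       [-3.91356716e-01,  5.20811818e-01,  7.58679755e-01,
         1.29015326e+02],
       [ 4.35934060e-01, -6.21139264e-01,  6.51266082e-01,
        -1.42750733e+03],
       [ 0.00000000e+00,  0.00000000e+00,  0.00000000e+00,
         1.00000000e+00]])}
{'camera_matrix': array([[404.980899  ,   0.        , 275.32154197],
       [  0.        , 404.980899  , 205.84884643],
       [  0.        ,   0.        ,   1.        ]]), 'world_to_cam': array([[ 2.23303360e-02, -9.99722809e-01,  7.46067445e-03,
        -1.73642087e+01],
       [ 9.91340624e-01,  2.31077889e-02,  1.29266383e-01,
        -5.31246523e+02],
       [-1.29402951e-01,  4.50950790e-03,  9.91581838e-01,
        -1.17387057e+03],
       [ 0.00000000e+00,  0.00000000e+00,  0.00000000e+00,
         1.00000000e+00]])}
```

View pics/scene0.png

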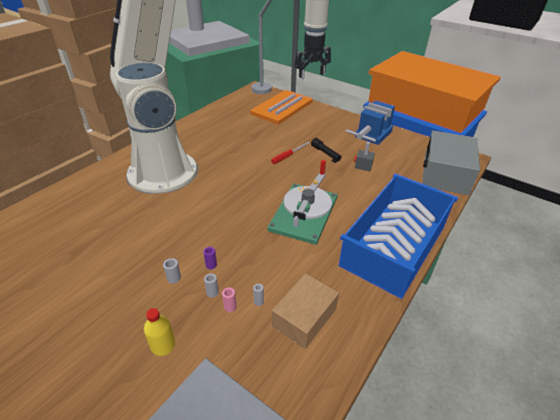

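View pics/top0.png

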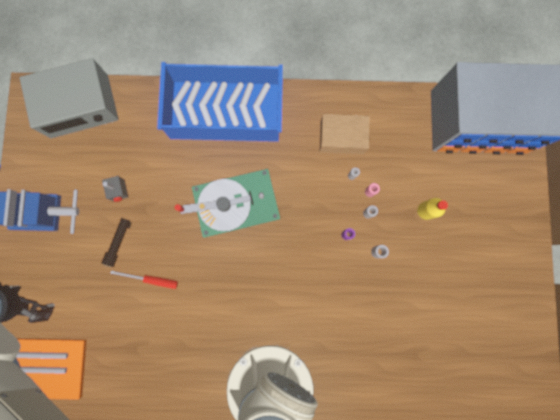

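The scene view shows three steel sleeves at (172,270), (211,286) and (258,294), a purple one at (210,258) and a pink one at (229,300). In the top view the steel ones are at (381,252), (372,211) and (355,173). The jig is at (235,203) in the top view, with its knob at (179,208). I'll look at enlarged crops to pick out the middle size.

```bash
cat > h.py <<'E'
import numpy as np, cv2
from rig import readout, imaging
def uv(f,p):
    p=np.atleast_2d(p); c=(f["world_to_cam"]@np.c_[p,np.ones(len(p))].T)[:3]
    K=f["camera_matrix"]; return np.c_[K[0,2]+K[0,0]*c[0]/-c[2], K[1,2]+K[1,1]*(-c[1])/-c[2]]
def ray(f,u,v):
    K=f["camera_matrix"];W=f["world_to_cam"];d=np.array([(u-K[0,2])/K[0,0],-(v-K[1,2])/K[1,1],-1.])
    R=W[:3,:3]; return -R.T@W[:3,3], R.T@d
def onz(f,u,v,z):
    o,d=ray(f,u,v); return o+d*(z-o[2])/d[2]
def tri(f1,a,f2,b):
    o1,d1=ray(f1,*a);o2,d2=ray(f2,*b);d1/=np.linalg.norm(d1);d2/=np.linalg.norm(d2)
    s=np.linalg.lstsq(np.c_[d1,-d2],o2-o1,rcond=None)[0]
    p,q=o1+d1*s[0],o2+d2*s[1]; return (p+q)/2,np.linalg.norm(p-q)
def crop(f,x0,y0,w,h,k,name):
    im=cv2.cvtColor(f["image"],cv2.COLOR_RGB2BGR)[y0:y0+h,x0:x0+w]
    cv2.imwrite(name,cv2.resize(im,None,fx=k,fy=k,interpolation=cv2.INTER_CUBIC))
E
python3 - <<'E'
from h import *
t=imaging.grab_frame("top");s=imaging.grab_frame("scene")
crop(t,335,160,66,100,6,"pics/c1.png")
crop(s,150,240,130,80,6,"pics/c2.png")
crop(t,165,160,130,90,6,"pics/c3.png")
crop(s,260,150,90,100,6,"pics/c4.png")
E
```

```text
(no output)
```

View pics/c1.png

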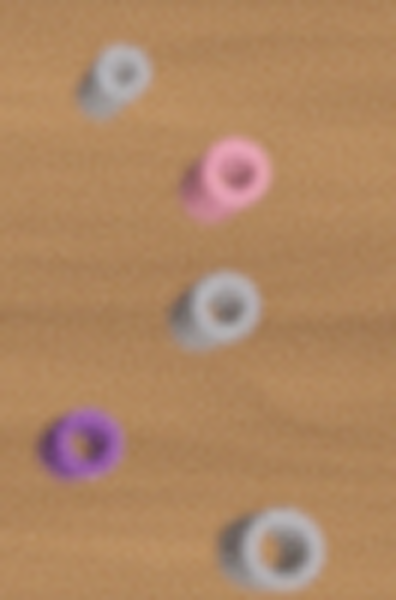

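View pics/c2.png

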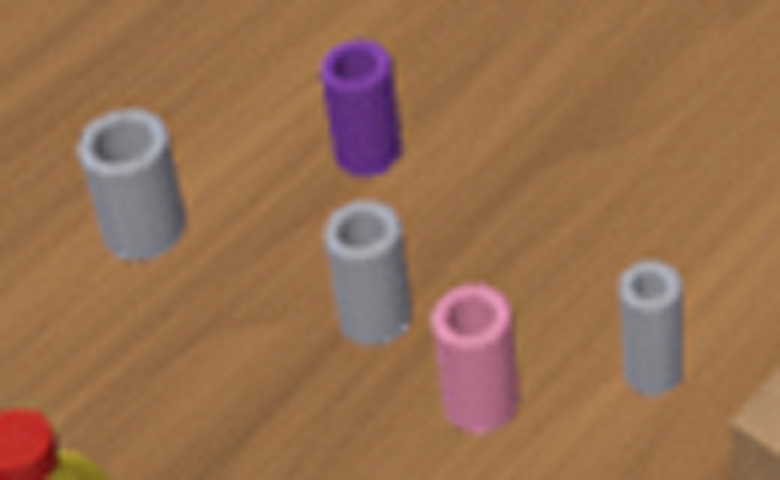

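View pics/c3.png

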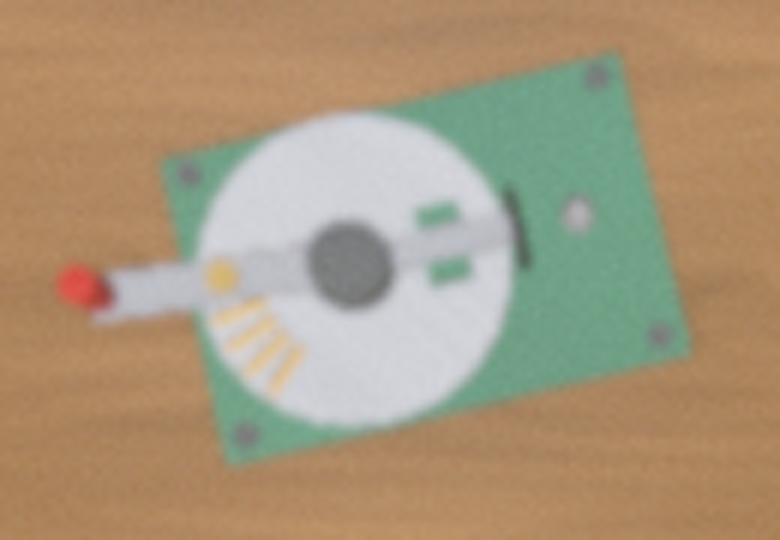

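View pics/c4.png

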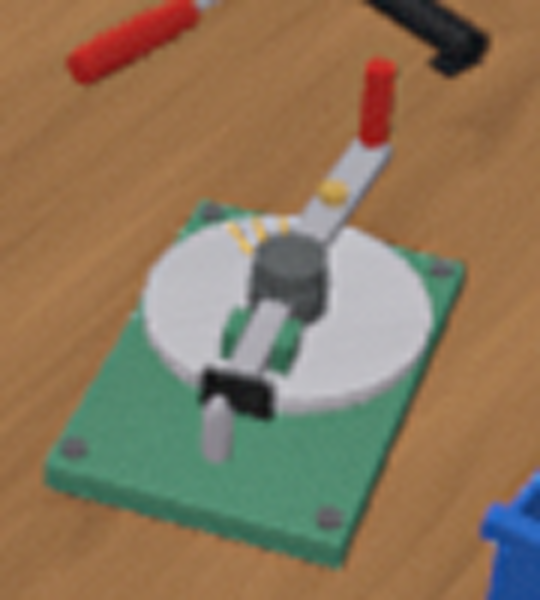

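The crops show the steel sleeves in order of size: large at scene crop (130,185), middle at (370,272) and small at (650,328). So the target is the middle one, top px ≈(372.7,211). Next I'll measure the sleeve rim, pin, knob and plate.

```bash
cat > m.py <<'E'
from h import *
t=imaging.grab_frame("top");s=imaging.grab_frame("scene")
def P(c,x0,y0,k=6): return ((c[0]+.5)/k-.5+x0,(c[1]+.5)/k-.5+y0)
print("sizes/heights of rims (crop-picked)")
for n,a,b in(("large",(283,549),(124,145)),("mid",(226,308),(364,229)),("small",(124,73),(651,287))):
    print(n,tri(t,P(a,335,160),s,P(b,150,240)))
print("pin tip",tri(t,P((576,206),165,160),s,P((218,402),260,150)))
# knob mask
def redc(f,x0,y0,x1,y1):
    im=f["image"][y0:y1,x0:x1].astype(int); m=((im[...,0]>150)&(im[...,1]<90)&(im[...,2]<90)).astype(np.uint8)
    ys,xs=np.nonzero(m); return (xs.mean()+x0,ys.mean()+y0),(xs.min()+x0,xs.max()+x0,ys.min()+y0,ys.max()+y0),m.sum()
kt=redc(t,170,195,192,220);ks=redc(s,315,155,332,178);print(kt,ks)
print("knob top",tri(t,P((74,284),165,160),s,P((381,66),260,150)))
print("knob on 92/113", onz(s,*ks[0],87), onz(t,*P((74,284),165,160),113))
# plate
hsv=cv2.cvtColor(t["image"],cv2.COLOR_RGB2HSV)
m=cv2.inRange(hsv,(65,70,60),(95,255,255)); m[:,:165]=0;m[:,300:]=0;m[:160]=0;m[250:]=0
c=cv2.findContours(m,cv2.RETR_EXTERNAL,cv2.CHAIN_APPROX_NONE)[0]
pts=np.vstack(c)[:,0]; pw=np.array([onz(t,u,v,20)[:2] for u,v in pts])
(cc,sz,ang)=cv2.minAreaRect(pw.astype(np.float32)); print("plate",cc,sz,ang); print(cv2.boxPoints((cc,sz,ang)))
print("pivot cap",tri(t,P((352,262),165,160),s,P((292,262),260,150)))
# disc
g=t["image"].astype(int)
E
python3 m.py
```

```text
sizes/heights of rims (crop-picked)
large (array([ 404.80442333, -314.36286287,   58.1088908 ]), np.float64(2.8620799395473373))
mid (array([ 521.22934675, -287.24895083,   59.62002108]), np.float64(3.785415271860192))
small (array([ 636.73974695, -238.42933863,   58.82419578]), np.float64(2.974326802339758))
pin tip (array([563.69456051,  39.33881678,  54.53534681]), np.float64(0.977574923769734))
((np.float64(178.83333333333334), np.float64(207.6)), (np.int64(175), np.int64(182), np.int64(205), np.int64(210)), np.uint64(30)) ((np.float64(322.11764705882354), np.float64(164.6764705882353)), (np.int64(320), np.int64(325), np.int64(160), np.int64(174)), np.uint64(34))
knob top (array([513.20825929, 270.03177388, 111.63660455]), np.float64(2.8550021837135735))
knob on 92/113 [507.06338426 280.90868861  87.        ] [511.88966487 268.79324979 113.        ]
plate (541.3209228515625, 115.38945770263672) (151.8152313232422, 230.78392028808594) 15.051941871643066
[[438.05096  207.10962 ]
 [497.9843   -15.756294]
 [644.5909    23.669296]
 [584.65753  246.53522 ]]
pivot cap (array([534.51887303, 148.82281422,  59.79675879]), np.float64(5.510418778462359))
```

```bash
cat > m2.py <<'E'
from h import *
t=imaging.grab_frame("top");s=imaging.grab_frame("scene")
from m import P
for n,a,b in(("pink",(237,172),(472,315)),("purple",(88,443),(357,66))):
    print(n,tri(t,P(a,335,160),s,P(b,150,240)))
# colour-mask of grey sleeves: silhouettes
for f,bx,nm in((t,(362,200,384,222),"top"),(s,(200,268,224,302),"scene")):
    x0,y0,x1,y1=bx; hsv=cv2.cvtColor(f["image"],cv2.COLOR_RGB2HSV)[y0:y1,x0:x1]
    m=(hsv[...,1]<75).astype(np.uint8); 
    n,l,st,ce=cv2.connectedComponentsWithStats(m); i=1+np.argmax(st[1:,4]); print(nm,st[i][:5]+[x0,y0,0,0,0],ce[i]+[x0,y0])
for p in ([521.2,-287.2,60],[521.2,-287.2,0],[563,38.8,55],[511.3,267.4,113]): print(p,uv(t,p),uv(s,p))
for f,a in((t,P((226,308),335,160)),(s,P((364,229),150,240))): print("mid rim@60",onz(f,*a,60))
for f,a in((t,P((576,206),165,160)),(s,P((218,402),260,150))): print("pin tip@55",onz(f,*a,55))
E
python3 m2.py | grep -v -e large -e small
```

```text
sizes/heights of rims (crop-picked)
mid (array([ 521.22934675, -287.24895083,   59.62002108]), np.float64(3.785415271860192))
pin tip (array([563.69456051,  39.33881678,  54.53534681]), np.float64(0.977574923769734))
((np.float64(178.89285714285714), np.float64(207.67857142857142)), (np.int64(176), np.int64(182), np.int64(205), np.int64(210)), np.uint64(28)) ((np.float64(322.1388888888889), np.float64(165.0)), (np.int64(320), np.int64(325), np.int64(160), np.int64(174)), np.uint64(36))
knob top (array([513.20825929, 270.03177388, 111.63660455]), np.float64(2.8550021837135735))
knob on 92/113 [508.12218262 279.2914557   87.        ] [511.88966487 268.79324979 113.        ]
plate (541.2858276367188, 115.57788848876953) (151.53076171875, 230.73370361328125) 14.840751647949219
[[438.4986   207.69025 ]
 [497.59717  -15.346539]
 [644.07306   23.46553 ]
 [584.9745   246.50232 ]]
pivot cap (array([534.51887303, 148.82281422,  59.79675879]), np.float64(5.510418778462359))
pink (array([ 588.00181175, -293.51926876,   60.38830172]), np.float64(2.5279883712525253))
purple (array([ 453.78008758, -220.32638266,   58.65803654]), np.float64(3.0742676862958485))
top [363 205  16  14 157] [370.70700637 211.42038217]
scene [204 273  14  25 281] [210.79359431 284.74733096]
[521.2, -287.2, 60] [[371.79629509 210.44948786]] [[209.47819082 277.67627265]]
[521.2, -287.2, 0] [[367.03129226 212.75697695]] [[211.78112359 292.31778716]]
[563, 38.8, 55] [[260.6543412  193.99699997]] [[295.47008296 216.49342848]]
[511.3, 267.4, 113] [[177.40643422 207.1384032 ]] [[321.79493894 160.48227878]]
mid rim@60 [ 519.85604426 -288.5156299    60.        ]
mid rim@60 [ 522.92113659 -286.21524838   60.        ]
pin tip@55 [563.23436923  39.01536472  55.        ]
pin tip@55 [564.30006197  39.27167966  55.        ]
```

```bash
cat > go.py <<'E'
import sys,numpy as np
from rig import readout
from scipy.spatial.transform import Rotation as R
# usage: go.py x y z yaw(deg)  -> delta to the tool-down pose, in tool axes (cm, rad)
def go(x,y,z,yaw):
    s=readout.sense(); Rc=R.from_euler("xyz",s["tcp_rot"]); Rt=R.from_euler("xyz",[np.pi,0,np.radians(yaw)])
    print("t",round(s["clock"],2),"pos",s["eef_pos"].round(1),"rpy",s["tcp_rot"].round(3),"F",s["contact_force"].round(1),"op",round(s["opening"],3))
    print("cm",(Rc.inv().apply(np.array([x,y,z])-s["eef_pos"])/10).round(2),"rot",(Rc.inv()*Rt).as_rotvec().round(3))
if __name__=="__main__": go(*map(float,sys.argv[1:5]))
E
python3 go.py 521.2 -287.3 380 0
```

```text
t 0.5 pos [270.1 563.6 404.7] rpy [-3.142  0.     2.695] F [ 0.1 -0.2 -0.4] op 1.002
cm [-59.42 -65.89   2.47] rot [-0.     0.     2.695]
```

Call:
step_arm(
  deltas=[
    {"translation": [-4, -4.5, 0], "rot": [0, 0, 0.18]},
    {"translation": [-8.4, -9.2, 0], "rot": [0, 0, 0.36]},
    {"translation": [-12.6, -13.8, 0], "rot": [0, 0, 0.54]},
    {"translation": [-16.8, -18.4, 0], "rot": [0, 0, 0.72]},
    {"translation": [-21, -23, 0], "rot": [0, 0, 0.9]},
    {"translation": [-25.2, -27.6, 0], "rot": [0, 0, 1.08]},
    {"translation": [-29.4, -32.2, 0], "rot": [0, 0, 1.26]},
    {"translation": [-33.6, -36.8, 0], "rot": [0, 0, 1.44]},
  ],
  grip=0,
  squeeze=40,
)

```text
clock: 1.5
eef_pos: [414.1, 85.3, 405.1]
tcp_rot: [3.14, -0.001, 1.249]
contact_force: [0.9, -0.1, 0.0]
opening: 0.998
```

```bash
python3 go.py 521.2 -287.3 330 0
```

```text
t 1.5 pos [414.1  85.3 405.1] rpy [ 3.140e+00 -1.000e-03  1.249e+00] F [ 0.9 -0.1  0. ] op 0.998
cm [-31.97  21.93   7.52] rot [ 1.000e-03 -1.000e-03  1.249e+00]
```

Call:
step_arm(
  deltas=[
    {"translation": [-5, 3.4, 0], "rot": [0, 0, 0.18]},
    {"translation": [-10, 6.8, 0], "rot": [0, 0, 0.36]},
    {"translation": [-15, 10.3, 0], "rot": [0, 0, 0.54]},
    {"translation": [-20, 13.7, 1], "rot": [0, 0, 0.72]},
    {"translation": [-25, 17.1, 3], "rot": [0, 0, 0.9]},
    {"translation": [-29.5, 20.2, 5], "rot": [0, 0, 1.08]},
    {"translation": [-32, 21.9, 7.5], "rot": [0, 0, 1.249]},
    {"translation": [-32, 21.9, 7.5], "rot": [0, 0, 1.249]},
  ],
)

```text
clock: 2.5
eef_pos: [522.2, -286.6, 327.6]
tcp_rot: [-3.14, 0.003, 0.003]
contact_force: [-1.0, 0.0, 0.0]
opening: 0.998
```

```bash
python3 go.py 521.2 -287.3 200 0; python3 - <<'E'
from h import *
t=imaging.grab_frame("top");s=imaging.grab_frame("scene")
crop(s,130,150,160,160,4,"pics/d1.png")
crop(t,320,150,120,110,5,"pics/d2.png")
E
```

```text
t 2.5 pos [ 522.2 -286.6  327.6] rpy [-3.14e+00  3.00e-03  3.00e-03] F [-1.  0.  0.] op 0.998
cm [-0.07  0.09 12.76] rot [-0.001  0.003  0.003]
```

View pics/d1.png

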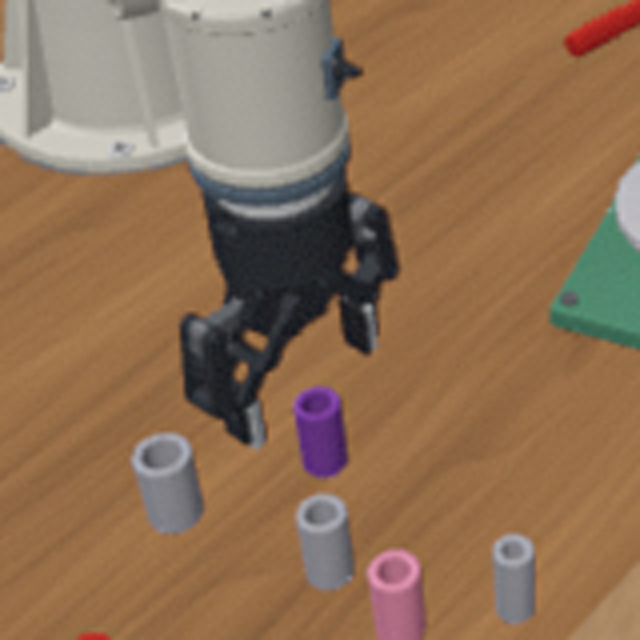

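View pics/d2.png

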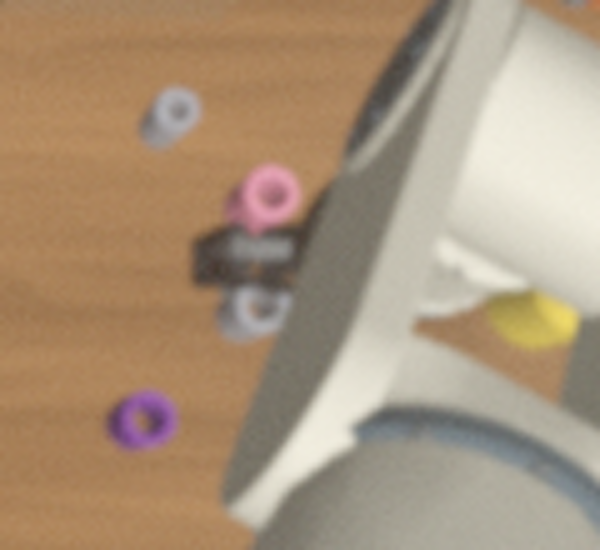

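The scene crop shows the open fingers at (255,440) and (365,345), on either side of the target at (325,540). Now checking the alignment by projection.

```bash
python3 - <<'E'
from h import *
t=imaging.grab_frame("top");s=imaging.grab_frame("scene")
for p in([522.2,-286.6-42,168],[522.2,-286.6+42,168]): print((uv(s,p)-[130,150])*4,(uv(t,p)-[320,150])*5)
E
```

```text
[[249.35172967 436.13704264]] [[386.25522039 278.1999614 ]]
[[350.3742657  351.85692045]] [[228.43005026 274.54663085]]
```

Call:
step_arm(
  deltas=[
    {"translation": [-0.05, 0.05, 3], "rot": [0, 0, 0]},
    {"translation": [-0.1, 0.1, 6], "rot": [0, 0, 0]},
    {"translation": [-0.1, 0.1, 9], "rot": [0, 0, 0]},
    {"translation": [-0.1, 0.1, 11], "rot": [0, 0, 0]},
    {"translation": [-0.1, 0.1, 12.4], "rot": [0, 0, 0]},
    {"translation": [-0.1, 0.1, 12.8], "rot": [0, 0, 0]},
    {"translation": [-0.1, 0.1, 12.8], "rot": [0, 0, 0]},
  ],
)

```text
clock: 3.58
eef_pos: [521.8, -286.1, 202.0]
tcp_rot: [3.141, -0.0, 0.006]
contact_force: [-0.3, 0.5, 0.5]
opening: 0.998
```

```bash
python3 go.py 521.2 -287.3 200 0; python3 - <<'E'
from h import *
t=imaging.grab_frame("top");s=imaging.grab_frame("scene")
crop(s,150,220,130,100,6,"pics/e1.png")
crop(t,320,150,120,110,5,"pics/e2.png")
E
```

```text
t 3.58 pos [ 521.8 -286.1  202. ] rpy [ 3.141 -0.     0.006] F [-0.3  0.5  0.5] op 0.998
cm [-0.06  0.12  0.2 ] rot [ 0.    -0.     0.006]
```

View pics/e1.png

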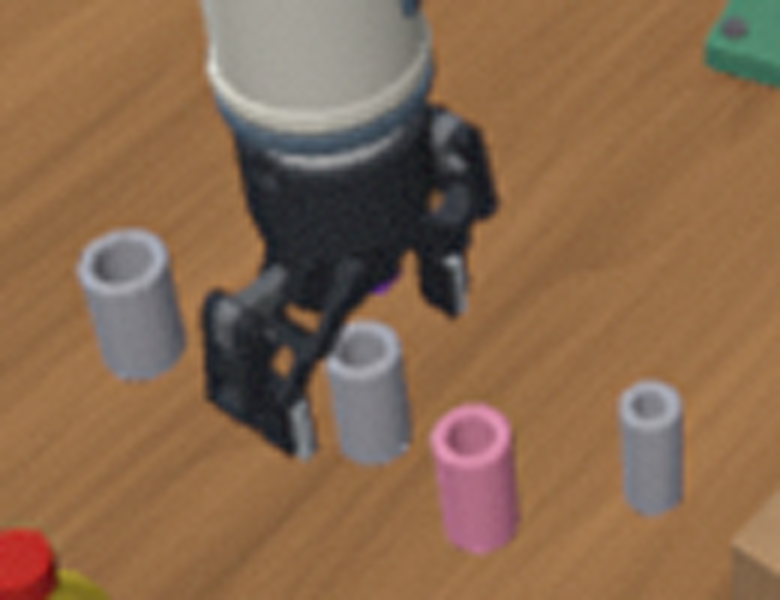

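The crop shows the sleeve at (368,390), between the pads at (300,430) and (455,300). Closing now.

Call:
step_arm(
  deltas=[
    {"translation": [0, 0, 0], "rot": [0, 0, 0]},
    {"translation": [0, 0, 0], "rot": [0, 0, 0]},
    {"translation": [0, 0, 0], "rot": [0, 0, 0]},
    {"translation": [0, 0, 0], "rot": [0, 0, 0]},
    {"translation": [0, 0, 0], "rot": [0, 0, 0]},
    {"translation": [0, 0, 0], "rot": [0, 0, 0]},
    {"translation": [0, 0, 0], "rot": [0, 0, 0]},
    {"translation": [0, 0, 0], "rot": [0, 0, 0]},
  ],
  grip=255,
  squeeze=40,
)

```text
clock: 4.68
eef_pos: [521.7, -286.1, 202.0]
tcp_rot: [3.141, -0.0, 0.006]
contact_force: [-0.1, -0.3, 5.9]
opening: 0.36
```

Call:
step_arm(
  deltas=[
    {"translation": [0, 0, -1], "rot": [0, 0, 0]},
    {"translation": [0, 0, -3], "rot": [0, 0, 0]},
    {"translation": [0, 0, -6], "rot": [0, 0, 0]},
    {"translation": [0, 0, -10], "rot": [0, 0, 0]},
    {"translation": [0, 0, -13], "rot": [0, 0, 0]},
    {"translation": [0, 0, -14], "rot": [0, 0, 0]},
    {"translation": [0, 0, -14], "rot": [0, 0, 0]},
  ],
)

```text
clock: 5.55
eef_pos: [521.5, -286.0, 342.3]
tcp_rot: [3.141, -0.001, 0.006]
contact_force: [-0.3, 0.3, -2.3]
opening: 0.359
```

```bash
python3 go.py 563.2 38.8 300 105; python3 - <<'E'
from h import *
t=imaging.grab_frame("top");s=imaging.grab_frame("scene")
crop(s,150,170,130,130,5,"pics/f1.png")
E
```

```text
t 5.55 pos [ 521.5 -286.   342.3] rpy [ 3.141e+00 -1.000e-03  6.000e-03] F [-0.3  0.3 -2.3] op 0.359
cm [  4.35 -32.46   4.21] rot [ 1.000e-03 -0.000e+00 -1.827e+00]
```

View pics/f1.png

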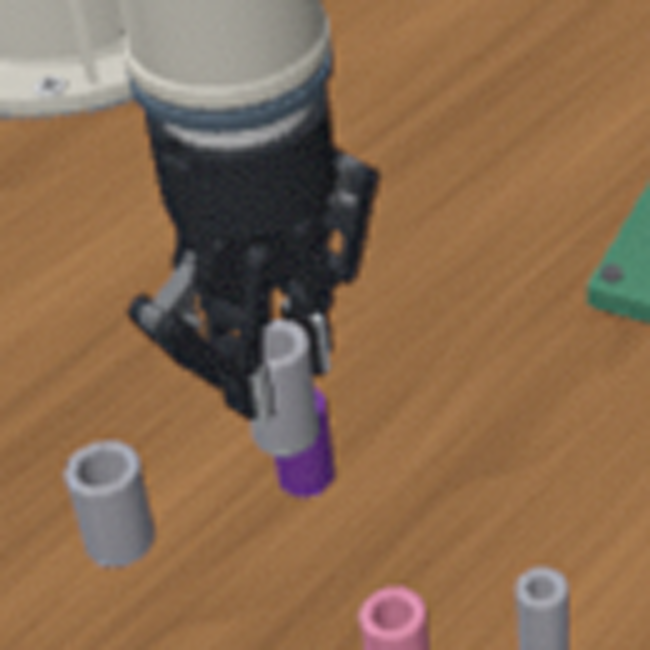

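The sleeve is held upright at (285,390), with the other sleeves untouched. Moving above the pin.

Call:
step_arm(
  deltas=[
    {"translation": [0.3, -2, 0], "rot": [0, 0, -0.1]},
    {"translation": [0.8, -6, 0], "rot": [0, 0, -0.27]},
    {"translation": [1.3, -10, 0], "rot": [0, 0, -0.45]},
    {"translation": [1.9, -14, 0], "rot": [0, 0, -0.63]},
    {"translation": [2.4, -18, 0], "rot": [0, 0, -0.81]},
    {"translation": [2.9, -22, 0], "rot": [0, 0, -0.99]},
    {"translation": [3.4, -25.5, 0], "rot": [0, 0, -1.17]},
    {"translation": [3.7, -28, 0], "rot": [0, 0, -1.35]},
  ],
)

```text
clock: 6.65
eef_pos: [556.6, -4.3, 340.1]
tcp_rot: [-3.139, 0.0, 1.363]
contact_force: [0.6, -1.5, -1.7]
opening: 0.352
```

```bash
python3 go.py 563.2 38.8 290 105
```

```text
t 6.65 pos [556.6  -4.3 340.1] rpy [-3.139  0.     1.363] F [ 0.6 -1.5 -1.7] op 0.352
cm [ 4.35 -0.23  5.01] rot [-0.003 -0.    -0.47 ]
```

Call:
step_arm(
  deltas=[
    {"translation": [2, -0.1, 1], "rot": [0, 0, -0.15]},
    {"translation": [3.5, -0.2, 2.5], "rot": [0, 0, -0.3]},
    {"translation": [4.3, -0.2, 4], "rot": [0, 0, -0.42]},
    {"translation": [4.4, -0.2, 5], "rot": [0, 0, -0.47]},
    {"translation": [4.4, -0.2, 5], "rot": [0, 0, -0.47]},
    {"translation": [4.4, -0.2, 5], "rot": [0, 0, -0.47]},
  ],
)

```text
clock: 7.4
eef_pos: [564.3, 37.5, 291.3]
tcp_rot: [-3.141, -0.0, 1.825]
contact_force: [0.1, -0.0, -1.7]
opening: 0.358
```

```bash
python3 go.py 563.2 38.8 285 105; python3 - <<'E'
from h import *
t=imaging.grab_frame("top");s=imaging.grab_frame("scene")
crop(s,250,130,100,100,6,"pics/g1.png")
crop(t,165,150,130,100,6,"pics/g2.png")
E
```

```text
t 7.4 pos [564.3  37.5 291.3] rpy [-3.141 -0.     1.825] F [ 0.1 -0.  -1.7] op 0.358
cm [ 0.16 -0.08  0.63] rot [-0.001 -0.    -0.008]
```

View pics/g1.png

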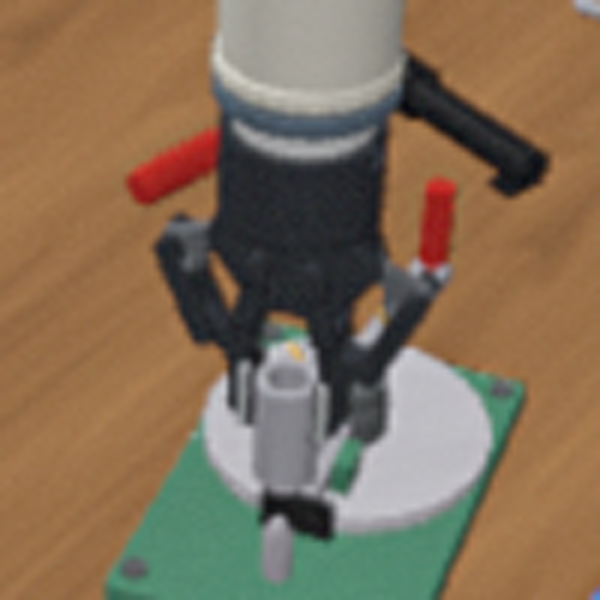

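View pics/g2.png

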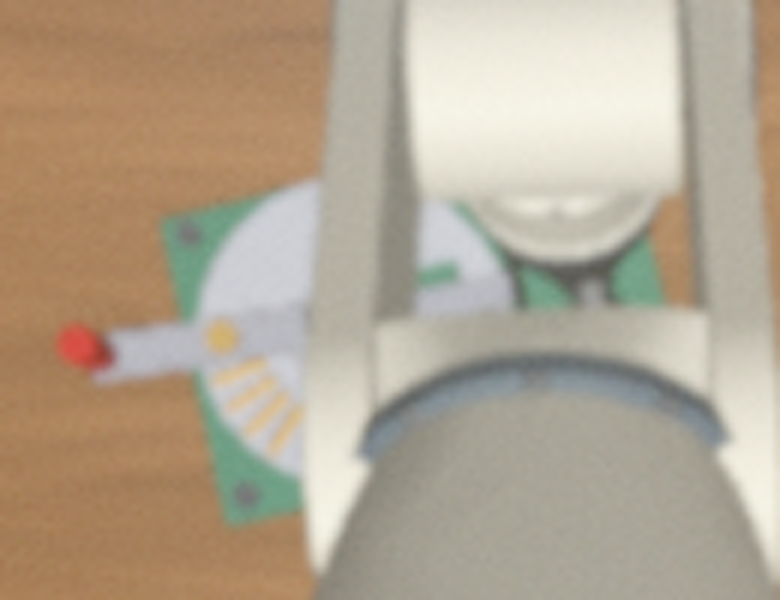

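The scene crop shows the held sleeve with its rim centre at (286,375), above the pin tip at about (278,522). Comparing them in the same camera.

```bash
python3 - <<'E'
from h import *
from scipy.spatial.transform import Rotation
s=imaging.grab_frame("scene"); P=lambda c:((c[0]+.5)/6-.5+250,(c[1]+.5)/6-.5+130)
z0=89.3
print("rim",onz(s,*P((286,375)),z0+60))
print("pin tip",onz(s,*P((278,522)),55))
for p in([564.3,37.5,z0+60],[564.3,37.5,z0],[563.8,39,55],[563.8,39,20]): print(p,(uv(s,p)-[250,130]+.5)*6-.5)
# edges of the sleeve body and pin: mean column, in the grayscale rows
g=s["image"].mean(2); 
for r in range(197,211): print(r,g[r,288:308].astype(int))
for r in range(216,228): print(r,g[r,288:308].astype(int))
E
```

```text
rim [564.27191922  38.70719532 149.3       ]
pin tip [564.30006197  39.27167966  55.        ]
[564.3, 37.5, 149.3] [[284.63002565 376.28979234]]
[564.3, 37.5, 89.3] [[279.04435944 472.03960255]]
[563.8, 39, 55] [[276.86833557 521.88921128]]
[563.8, 39, 20] [[273.88475344 572.79417963]]
197 [ 92  86 133  76  94 134 131 131 132 130 134 134 130 117 100 141 107  42
  35  37]
198 [149 117 130  66  95 134 132 130 133 133 134 134 129 119 101 140  99  44
  40  36]
199 [185 167 133  64  95 130 132 129 133 135 134 134 128 116  96 137  98  37
  33  50]
200 [189 176 138  90 117 132 130 132 134 134 135 131 129 117 101 140  95  37
  52  95]
201 [191 191 186 177 144 131 127 131 132 136 135 131 129 116 105 136  82  42
  98 160]
202 [193 194 197 189 149 131 129 131 134 135 134 133 124 104 108 131  85  98
 144 155]
203 [191 189 191 186 148 129 129 131 134 134 135 134 123 101 112 139 135 165
 164 136]
204 [190 190 193 187 148 131 129 130 136 136 135 131 126 114 110 134 168 173
 157 118]
205 [193 193 194 188 149 127 128 130 135 135 133 131 125 116 114 152 176 170
 134 112]
206 [194 192 193 186 148 127 1
[... 748 characters left out ...]
118]
220 [110 111 111 111 109 121 143 139 139 135 122 113 106 111 106  99  89 104
 115 112]
221 [111 110 112 110 109 121 142 137 139 133 120 113 113 113 114 110 108 113
 111 110]
222 [110 111 111 109 111 125 140 135 136 129 117 111 110 112 111 111 110 113
 113 112]
223 [111 112 110 108 113 123 136 137 136 127 112 113 111 114 112 108 112 113
 111 109]
224 [111 110 111 112 114 122 136 137 135 125 108 113 113 113 111 111 109 113
 112 113]
225 [110 111 111 110 111 119 132 136 134 121 108 110 112 113 112 113 111 113
 112 110]
226 [110 114 111 110 111 113 125 133 132 117 108 113 112 112 112 110 110 111
 113 112]
227 [111 113 110 111 111 112 112 116 117 114 112 113 112 112 113 114 113 113
 112 112]
```

```bash
python3 - <<'E'
from h import *
ims=[imaging.grab_frame("scene") for _ in range(4)]
g=np.mean([i["image"].astype(float) for i in ims],0).mean(2).astype(np.uint8)
c=g[185:232,280:316]
cv2.imwrite("pics/h1.png",cv2.resize(c,None,fx=16,fy=12.5,interpolation=cv2.INTER_CUBIC)if 0 else cv2.resize(c,None,fx=12,fy=12,interpolation=cv2.INTER_CUBIC))
E
```

```text
(no output)
```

View pics/h1.png

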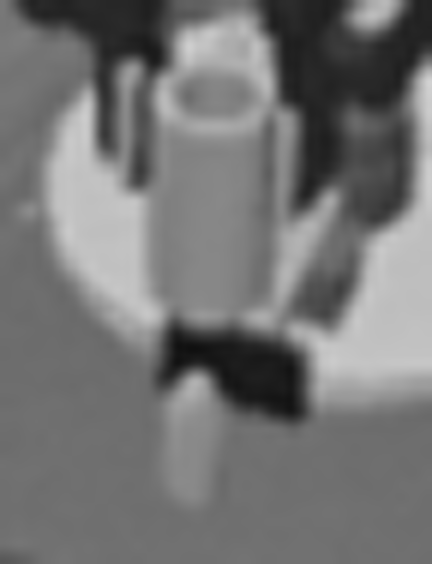

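Call:
step_arm(
  deltas=[
    {"translation": [0.13, -0.1, 1], "rot": [0, 0, 0]},
    {"translation": [0.13, -0.1, 2], "rot": [0, 0, 0]},
    {"translation": [0.13, -0.1, 2.9], "rot": [0, 0, 0]},
    {"translation": [0.13, -0.1, 2.9], "rot": [0, 0, 0]},
    {"translation": [0.13, -0.1, 2.9], "rot": [0, 0, 0]},
  ],
)

```text
clock: 8.38
eef_pos: [563.2, 38.6, 262.7]
tcp_rot: [-3.142, 0.0, 1.826]
contact_force: [0.2, -0.0, -1.6]
opening: 0.361
```

```bash
python3 go.py 563.8 38.7 222 105; python3 - <<'E'
from h import *
ims=[imaging.grab_frame("scene") for _ in range(2)]
g=np.mean([i["image"].astype(float) for i in ims],0).astype(np.uint8)
c=cv2.cvtColor(g[185:235,275:320],cv2.COLOR_RGB2BGR)
cv2.imwrite("pics/i1.png",cv2.resize(c,None,fx=12,fy=12,interpolation=cv2.INTER_CUBIC))
E
```

```text
t 8.38 pos [563.2  38.6 262.7] rpy [-3.142  0.     1.826] F [ 0.2 -0.  -1.6] op 0.361
cm [-0.01  0.06  4.07] rot [-0.     0.    -0.007]
```

View pics/i1.png

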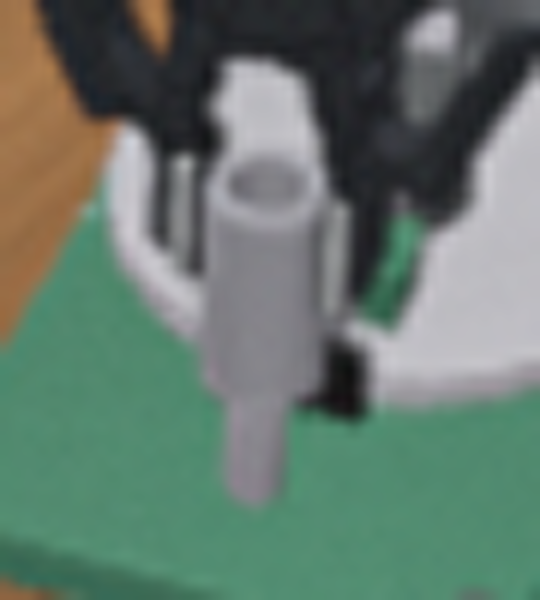

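The crop shows the sleeve's lower end centred at about 262 (edges 205–318) over the pin axis at about 258, within 1 mm. Lowering in steps.

Call:
step_arm(
  deltas=[
    {"translation": [0, -0.03, 0.6], "rot": [0, 0, 0]},
    {"translation": [0, -0.03, 1.2], "rot": [0, 0, 0]},
    {"translation": [0, -0.03, 1.6], "rot": [0, 0, 0]},
    {"translation": [0, -0.03, 1.6], "rot": [0, 0, 0]},
  ],
)

```text
clock: 8.98
eef_pos: [562.6, 38.5, 246.2]
tcp_rot: [-3.141, -0.0, 1.826]
contact_force: [-0.8, 0.2, -1.9]
opening: 0.359
```

Call:
step_arm(
  deltas=[
    {"translation": [0, 0, 0.6], "rot": [0, 0, 0]},
    {"translation": [0, 0, 1.2], "rot": [0, 0, 0]},
    {"translation": [0, 0, 1.8], "rot": [0, 0, 0]},
    {"translation": [0, 0, 1.8], "rot": [0, 0, 0]},
  ],
)

```text
clock: 9.48
eef_pos: [562.6, 38.5, 228.0]
tcp_rot: [-3.141, -0.0, 1.826]
contact_force: [0.0, -0.2, -1.0]
opening: 0.36
```

Call:
step_arm(
  deltas=[
    {"translation": [0, 0, 0.25], "rot": [0, 0, 0]},
    {"translation": [0, 0, 0.5], "rot": [0, 0, 0]},
    {"translation": [0, 0, 0.55], "rot": [0, 0, 0]},
    {"translation": [0, 0, 0.55], "rot": [0, 0, 0]},
  ],
)

```text
clock: 9.98
eef_pos: [562.8, 38.5, 223.2]
tcp_rot: [3.142, 0.0, 1.826]
contact_force: [-0.3, -0.3, -1.8]
opening: 0.359
```

Call:
step_arm(
  deltas=[
    {"translation": [0, 0, 0.1], "rot": [0, 0, 0]},
    {"translation": [0, 0, 0.15], "rot": [0, 0, 0]},
    {"translation": [0, 0, 0.15], "rot": [0, 0, 0]},
  ],
)

```text
clock: 10.35
eef_pos: [562.9, 38.5, 222.0]
tcp_rot: [3.141, 0.0, 1.826]
contact_force: [-1.5, -1.3, 4.1]
opening: 0.354
```

Call:
step_arm(
  deltas=[
    {"translation": [0, 0, 0.06], "rot": [0, 0, 0]},
    {"translation": [0, 0, 0.06], "rot": [0, 0, 0]},
    {"translation": [0, 0, 0.06], "rot": [0, 0, 0]},
  ],
)

```text
clock: 10.72
eef_pos: [563.0, 38.5, 221.9]
tcp_rot: [3.141, 0.0, 1.826]
contact_force: [-2.0, -0.6, 10.1]
opening: 0.361
```

It is seated: TCP z 221.9 against 202.0 at pick gives 20 mm, with a contact force of 10 N. Letting go.

Call:
step_arm(
  deltas=[
    {"translation": [0, 0, -0.05], "rot": [0, 0, 0]},
    {"translation": [0, 0, -0.05], "rot": [0, 0, 0]},
    {"translation": [0, 0, -0.05], "rot": [0, 0, 0]},
    {"translation": [0, 0, -0.05], "rot": [0, 0, 0]},
    {"translation": [0, 0, -0.05], "rot": [0, 0, 0]},
    {"translation": [0, 0, -0.05], "rot": [0, 0, 0]},
  ],
  grip=0,
)

```text
clock: 11.48
eef_pos: [562.8, 38.5, 221.6]
tcp_rot: [-3.142, 0.0, 1.826]
contact_force: [-0.1, 0.8, -0.4]
opening: 1.0
```

Call:
step_arm(
  deltas=[
    {"translation": [0, 0, -1], "rot": [0, 0, 0]},
    {"translation": [0, 0, -4], "rot": [0, 0, 0]},
    {"translation": [0, 0, -8], "rot": [0, 0, 0]},
    {"translation": [0, 0, -13], "rot": [0, 0, 0]},
    {"translation": [-3, 0, -17], "rot": [0, 0, 0]},
    {"translation": [-8, 0, -19], "rot": [0, 0, 0]},
    {"translation": [-14, 0, -19], "rot": [0, 0, 0]},
    {"translation": [-18, 0, -19], "rot": [0, 0, 0]},
  ],
)

```text
clock: 12.48
eef_pos: [608.4, -137.9, 413.0]
tcp_rot: [3.14, 0.001, 1.825]
contact_force: [0.6, 0.3, -0.7]
opening: 0.997
```

```bash
python3 go.py 511 268 300 0; python3 - <<'E'
from h import *
s=imaging.grab_frame("scene");t=imaging.grab_frame("top")
crop(s,250,145,100,100,6,"pics/j1.png")
crop(t,165,150,130,100,6,"pics/j2.png")
E
```

```text
t 12.47 pos [ 608.4 -137.9  413. ] rpy [3.140e+00 1.000e-03 1.825e+00] F [ 0.6  0.3 -0.7] op 0.997
cm [41.75  0.76 11.25] rot [ 2.000e-03 -1.000e-03  1.825e+00]
```

View pics/j1.png

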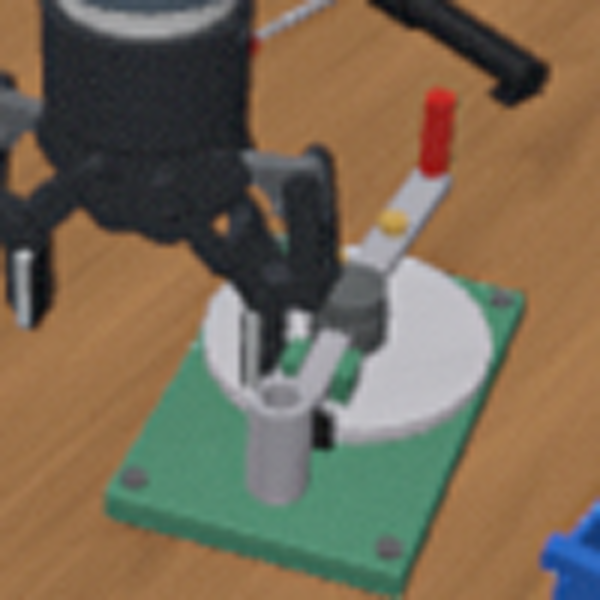

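View pics/j2.png

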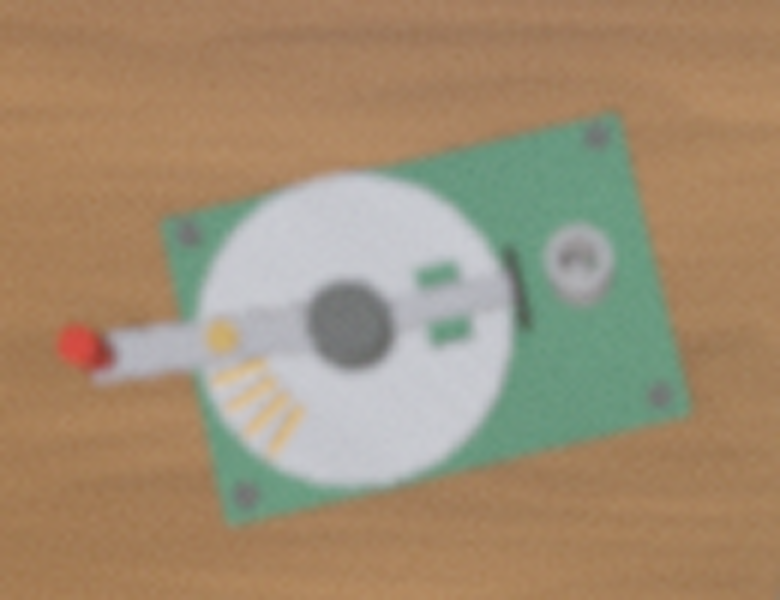

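The sleeve stands upright on the pin (crop px (580,262) top, (278,440) scene). The top crop also shows four brass ribs around (222–300, 365–450). I'll measure their angles as a check on the felt clicks, and fix the knob position.

```bash
python3 - <<'E'
from h import *
fs=[imaging.grab_frame("top") for _ in range(4)]; t=fs[0]
im=np.mean([f["image"].astype(float) for f in fs],0)
K=6
big=cv2.resize(im.astype(np.float32)[150:250,165:295],None,fx=K,fy=K,interpolation=cv2.INTER_CUBIC)
b=big[...,0]-big[...,2]   # yellow: R-B
hsv=cv2.cvtColor(np.clip(big,0,255).astype(np.uint8),cv2.COLOR_RGB2HSV)
Pf=lambda x,y:((x+.5)/K-.5+165,(y+.5)/K-.5+150)
# disc: low saturation bright; outline points away from the lever
m=((hsv[...,1]<40)&(hsv[...,2]>170)).astype(np.uint8)
cs=cv2.findContours(m,cv2.RETR_EXTERNAL,cv2.CHAIN_APPROX_NONE)[0]; c=max(cs,key=cv2.contourArea)[:,0]
for z in(24,28,32):
  w=np.array([onz(t,*Pf(x,y),z)[:2] for x,y in c])
  g0=np.array([532.,149.]); 
  for _ in range(8):
    r=np.linalg.norm(w-g0,axis=1); k=abs(r-78)<4
    A=np.c_[2*w[k],np.ones(k.sum())]; q=np.linalg.lstsq(A,(w[k]**2).sum(1),rcond=None)[0]; g0=q[:2]
  print("disc z",z,g0.round(1),"r",np.sqrt(q[2]+g0@g0).round(1),k.sum())
# polar sample of yellow around the pivot at disc height
z=28
for r in(48,54,60,66):
  for pv in ([532.2,149.3],):
    a=np.arange(105,175,1.); p=np.c_[pv[0]+r*np.cos(np.radians(a)),pv[1]+r*np.sin(np.radians(a)),np.full(len(a),z)]
    q=uv(t,p); v=cv2.remap((im[...,0]-im[...,2]).astype(np.float32),q[:,0].astype(np.float32)[None],q[:,1].astype(np.float32)[None],cv2.INTER_CUBIC)[0]
    print(r,[(int(x),int(y)) for x,y in zip(a,v) if y>12])
E
```

```text
disc z 24 [533.7 150.9] r 79.1 867
disc z 28 [533.2 150.4] r 78.8 869
disc z 32 [532.7 149.9] r 78.5 869
48 [(107, 20), (108, 28), (109, 34), (110, 37), (111, 38), (112, 36), (113, 31), (114, 26), (115, 23), (116, 19), (117, 19), (118, 21), (119, 27), (120, 33), (121, 39), (122, 41), (123, 43), (124, 40), (125, 35), (126, 30), (127, 26), (128, 24), (129, 22), (130, 23), (131, 27), (132, 35), (133, 42), (134, 45), (135, 46), (136, 44), (137, 40), (138, 35), (139, 28), (140, 23), (141, 21), (142, 24), (143, 30), (144, 36), (145, 41), (146, 44), (147, 44), (148, 42), (149, 35), (150, 27), (151, 19)]
54 [(106, 24), (107, 37), (108, 50), (109, 60), (110, 64), (111, 63), (112, 56), (113, 47), (114, 36), (115, 26), (116, 19), (117, 17), (118, 20), (119, 28), (120, 38), (121, 49), (122, 59), (123, 62), (124, 59), (125, 53), (126, 42), (127, 31), (128, 24), (129, 21), (130, 23), (131, 31), (132, 41), (133, 53), (134, 62), (135, 66), (136, 63), (137, 55), (138, 44), (139, 34), (140, 25), (141, 22), (142, 25), (143, 33), (144, 43), (145, 55), (146, 64), (147, 66), (148, 63), (149, 52), (150, 38), (151, 25), (152, 15)]
60 [(107, 22), (108, 36), (109, 48), (110, 56), (111, 59), (112, 55), (113, 44), (114, 32), (115, 21), (116, 13), (119, 17), (120, 31), (121, 45), (122, 58), (123, 62), (124, 59), (125, 49), (126, 35), (127, 22), (128, 13), (131, 19), (132, 32), (133, 48), (134, 60), (135, 65), (136, 63), (137, 53), (138, 39), (139, 26), (140, 15), (143, 20), (144, 32), (145, 47), (146, 59), (147, 64), (148, 60), (149, 50), (150, 36), (151, 21)]
66 [(107, 14), (108, 26), (109, 43), (110, 56), (111, 62), (112, 60), (113, 49), (114, 34), (115, 21), (120, 22), (121, 37), (122, 50), (123, 57), (124, 55), (125, 46), (126, 31), (127, 18), (132, 23), (133, 39), (134, 56), (135, 64), (136, 62), (137, 51), (138, 36), (139, 21), (144, 26), (145, 44), (146, 58), (147, 65), (148, 61), (149, 50), (150, 32), (151, 18)]
```

Ribs are at about 111, 123, 135 and 147°, and the lever rests at about 100°, so the target is about 141°. Moving to above the knob with the jaws along the tangent.

```bash
python3 go.py 512.3 268.3 320 120
```

```text
t 12.78 pos [ 607.9 -134.9  411.8] rpy [-3.141 -0.     1.826] F [-0.4 -0.7  0.5] op 0.998
cm [41.42  0.93  9.2 ] rot [-0.    -0.    -0.268]
```

Call:
step_arm(
  deltas=[
    {"translation": [4, 0.1, 0], "rot": [0, 0, -0.03]},
    {"translation": [10, 0.2, 0], "rot": [0, 0, -0.06]},
    {"translation": [16, 0.4, 0], "rot": [0, 0, -0.1]},
    {"translation": [22, 0.5, 0], "rot": [0, 0, -0.14]},
    {"translation": [28, 0.6, 1], "rot": [0, 0, -0.18]},
    {"translation": [34, 0.8, 4], "rot": [0, 0, -0.22]},
    {"translation": [39, 0.9, 7], "rot": [0, 0, -0.25]},
    {"translation": [41.4, 0.93, 9.2], "rot": [0, 0, -0.268]},
  ],
)

```text
clock: 13.78
eef_pos: [510.6, 270.6, 318.6]
tcp_rot: [-3.141, -0.001, 2.098]
contact_force: [0.9, -0.3, 0.6]
opening: 1.002
```

Call:
step_arm(
  deltas=[
    {"translation": [0, 0, 0], "rot": [0, 0, 0]},
    {"translation": [0, 0, 0], "rot": [0, 0, 0]},
  ],
)

```text
clock: 14.02
eef_pos: [512.7, 267.4, 320.4]
tcp_rot: [3.141, 0.0, 2.095]
contact_force: [0.6, -0.1, 0.5]
opening: 1.007
```

```bash
python3 go.py 512.3 268.3 247 120; python3 - <<'E'
from h import *
s=imaging.grab_frame("scene");t=imaging.grab_frame("top")
crop(s,270,100,100,100,6,"pics/k1.png")
for p in([512.3,268.3,113],[512.3,268.3,92],[512.3,268.3,165]): print((uv(s,p)-[270,100]+.5)*6-.5)
E
```

```text
t 14.03 pos [512.7 267.4 320.4] rpy [3.141 0.    2.095] F [ 0.6 -0.1  0.5] op 1.007
cm [0.09 0.01 7.34] rot [0.001 0.    0.   ]
[[315.65561797 365.28056265]]
[[312.36998144 396.58636501]]
[[324.09764373 284.84427951]]
```

View pics/k1.png

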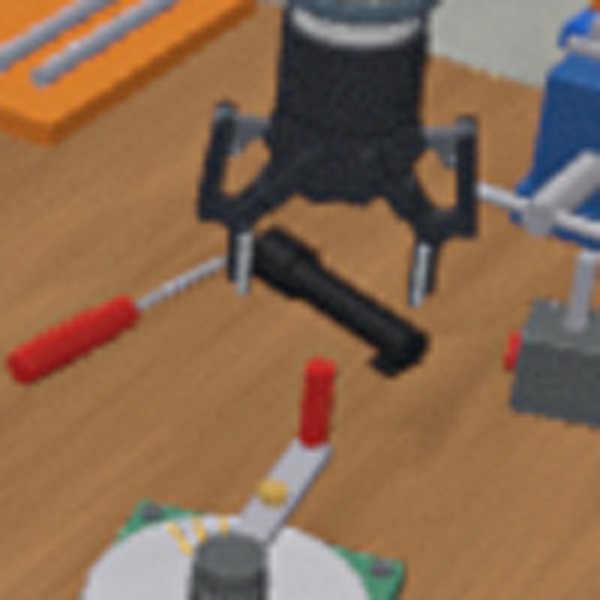

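The crop shows the knob top at (320,362), centred under the open fingers at (243,280) and (420,290). The same small camera offset applies to both. Descending and gripping.

Call:
step_arm(
  deltas=[
    {"translation": [0.1, 0, 2], "rot": [0, 0, 0]},
    {"translation": [0.1, 0, 4], "rot": [0, 0, 0]},
    {"translation": [0.1, 0, 6], "rot": [0, 0, 0]},
    {"translation": [0.1, 0, 7.3], "rot": [0, 0, 0]},
    {"translation": [0.1, 0, 7.3], "rot": [0, 0, 0]},
    {"translation": [0.1, 0, 7.3], "rot": [0, 0, 0]},
  ],
)

```text
clock: 14.88
eef_pos: [512.7, 268.1, 247.4]
tcp_rot: [3.14, 0.0, 2.093]
contact_force: [0.1, 0.0, 0.2]
opening: 1.004
```

Call:
step_arm(
  deltas=[
    {"translation": [0, 0, 0], "rot": [0, 0, 0]},
    {"translation": [0, 0, 0], "rot": [0, 0, 0]},
    {"translation": [0, 0, 0], "rot": [0, 0, 0]},
    {"translation": [0, 0, 0], "rot": [0, 0, 0]},
    {"translation": [0, 0, 0], "rot": [0, 0, 0]},
    {"translation": [0, 0, 0], "rot": [0, 0, 0]},
    {"translation": [0, 0, 0], "rot": [0, 0, 0]},
    {"translation": [0, 0, 0], "rot": [0, 0, 0]},
  ],
  grip=255,
  squeeze=60,
)

```text
clock: 15.88
eef_pos: [512.5, 268.3, 246.9]
tcp_rot: [3.141, 0.0, 2.094]
contact_force: [0.9, 1.4, 4.9]
opening: 0.189
```

```bash
python3 go.py 512.3 268.3 247 120; python3 - <<'E'
from h import *
s=imaging.grab_frame("scene");t=imaging.grab_frame("top")
crop(s,270,110,100,100,6,"pics/l1.png")
E
```

```text
t 15.88 pos [512.5 268.3 246.9] rpy [3.141 0.    2.094] F [0.9 1.4 4.9] op 0.189
cm [ 0.01 -0.02 -0.01] rot [ 0.001  0.    -0.001]
```

View pics/l1.png

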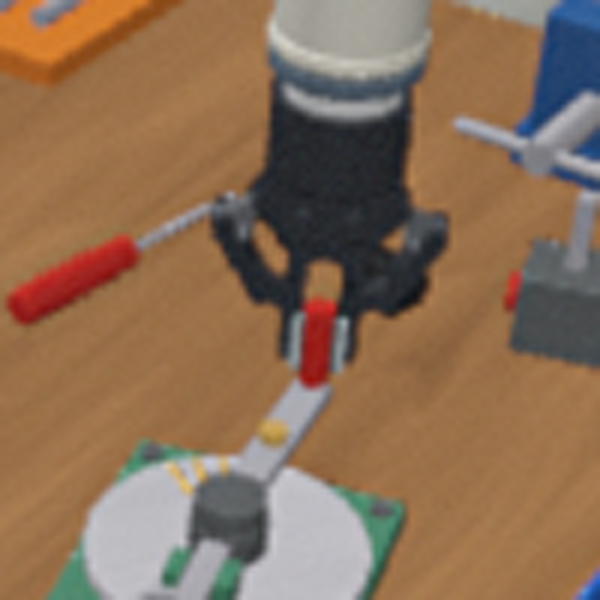

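The crop shows the knob at (318,340), gripped between the pads, with the lever still at rest. Making the table of arc steps.

```bash
python3 - <<'E'
import numpy as np
pv=np.array([532.8,149.6]);r=120.3;X=np.array([-.5,.866]);Y=np.array([.866,.5])
k=lambda a:pv+r*np.array([np.cos(np.radians(a)),np.sin(np.radians(a))])
a=99.7;p0=k(a);prev=np.zeros(2)
for b in list(np.arange(102,145,1.)):
    d=k(b)-p0; c=np.array([d@X,d@Y])/10; print(b,k(b).round(1),"cum",c.round(2),"inc",(c-prev).round(2)); prev=c
E
```

```text
102.0 [507.8 267.3] cum [ 0.16 -0.46] inc [ 0.16 -0.46]
103.0 [505.7 266.8] cum [ 0.22 -0.66] inc [ 0.06 -0.2 ]
104.0 [503.7 266.3] cum [ 0.28 -0.86] inc [ 0.06 -0.2 ]
105.0 [501.7 265.8] cum [ 0.34 -1.06] inc [ 0.06 -0.2 ]
106.0 [499.6 265.2] cum [ 0.39 -1.26] inc [ 0.05 -0.2 ]
107.0 [497.6 264.6] cum [ 0.44 -1.47] inc [ 0.05 -0.2 ]
108.0 [495.6 264. ] cum [ 0.48 -1.67] inc [ 0.05 -0.2 ]
109.0 [493.6 263.3] cum [ 0.53 -1.88] inc [ 0.04 -0.21]
110.0 [491.7 262.6] cum [ 0.56 -2.08] inc [ 0.04 -0.21]
111.0 [489.7 261.9] cum [ 0.6  -2.29] inc [ 0.03 -0.21]
112.0 [487.7 261.1] cum [ 0.63 -2.5 ] inc [ 0.03 -0.21]
113.0 [485.8 260.3] cum [ 0.66 -2.71] inc [ 0.03 -0.21]
114.0 [483.9 259.5] cum [ 0.68 -2.92] inc [ 0.02 -0.21]
115.0 [482.  258.6] cum [ 0.7  -3.13] inc [ 0.02 -0.21]
116.0 [480.1 257.7] cum [ 0.72 -3.33] inc [ 0.02 -0.21]
117.0 [478.2 256.8] cum [ 0.73 -3.54] inc [ 0.01 -0.21]
118.0 [476.3 255.8] cum [ 0.74 -3.75] inc [ 0.01 -0.21]
119.0 [474.5 254.8] cum [ 0.75 -3.96] inc [ 0.01 -0.21]
120.0 [472.6 253.8] cum [ 0.75 -4.17] inc [ 0.   -0.21]
121.0 [470.8 252.7] cum [ 0.75 -4.38
[... 607 characters left out ...]
.48 -6.67] inc [-0.04 -0.21]
133.0 [450.8 237.6] cum [ 0.44 -6.88] inc [-0.05 -0.2 ]
134.0 [449.2 236.1] cum [ 0.39 -7.08] inc [-0.05 -0.2 ]
135.0 [447.7 234.7] cum [ 0.34 -7.29] inc [-0.05 -0.2 ]
136.0 [446.3 233.2] cum [ 0.28 -7.49] inc [-0.06 -0.2 ]
137.0 [444.8 231.6] cum [ 0.22 -7.69] inc [-0.06 -0.2 ]
138.0 [443.4 230.1] cum [ 0.16 -7.89] inc [-0.06 -0.2 ]
139.0 [442.  228.5] cum [ 0.09 -8.09] inc [-0.07 -0.2 ]
140.0 [440.6 226.9] cum [ 0.02 -8.29] inc [-0.07 -0.2 ]
141.0 [439.3 225.3] cum [-0.05 -8.48] inc [-0.07 -0.2 ]
142.0 [438.  223.7] cum [-0.13 -8.68] inc [-0.08 -0.2 ]
143.0 [436.7 222. ] cum [-0.21 -8.87] inc [-0.08 -0.19]
144.0 [435.5 220.3] cum [-0.29 -9.07] inc [-0.08 -0.19]
```

Call:
step_arm(
  deltas=[
    {"translation": [0.1, -0.3, 0], "rot": [0, 0, 0]},
    {"translation": [0.22, -0.66, 0], "rot": [0, 0, 0]},
    {"translation": [0.22, -0.66, 0], "rot": [0, 0, 0]},
  ],
)

```text
clock: 16.35
eef_pos: [506.7, 267.1, 246.9]
tcp_rot: [3.137, 0.001, 2.094]
contact_force: [9.1, 2.3, -1.1]
opening: 0.197
```

Call:
step_arm(
  deltas=[
    {"translation": [0.11, -0.4, 0], "rot": [0, 0, 0]},
    {"translation": [0.11, -0.4, 0], "rot": [0, 0, 0]},
  ],
)

```text
clock: 16.6
eef_pos: [502.7, 266.1, 247.0]
tcp_rot: [3.137, 0.001, 2.094]
contact_force: [9.0, 2.3, -1.3]
opening: 0.194
```

Call:
step_arm(
  deltas=[
    {"translation": [0.1, -0.41, 0], "rot": [0, 0, 0]},
    {"translation": [0.1, -0.41, 0], "rot": [0, 0, 0]},
  ],
)

```text
clock: 16.85
eef_pos: [498.7, 265.0, 247.0]
tcp_rot: [3.137, 0.001, 2.094]
contact_force: [8.9, 2.6, -1.3]
opening: 0.192
```

Call:
step_arm(
  deltas=[
    {"translation": [0.05, -0.2, 0], "rot": [0, 0, 0]},
    {"translation": [0.05, -0.2, 0], "rot": [0, 0, 0]},
  ],
)

```text
clock: 17.1
eef_pos: [496.8, 264.5, 246.9]
tcp_rot: [3.137, 0.001, 2.094]
contact_force: [8.3, 1.8, -1.0]
opening: 0.195
```

Call:
step_arm(
  deltas=[
    {"translation": [0.05, -0.21, 0], "rot": [0, 0, 0]},
    {"translation": [0.05, -0.21, 0], "rot": [0, 0, 0]},
  ],
)

```text
clock: 17.35
eef_pos: [494.7, 263.8, 247.0]
tcp_rot: [3.137, 0.001, 2.094]
contact_force: [8.2, 2.4, -1.8]
opening: 0.19
```

Call:
step_arm(
  deltas=[
    {"translation": [0.04, -0.21, 0], "rot": [0, 0, 0]},
    {"translation": [0.04, -0.21, 0], "rot": [0, 0, 0]},
  ],
)

```text
clock: 17.6
eef_pos: [493.0, 263.2, 247.0]
tcp_rot: [3.136, 0.001, 2.094]
contact_force: [9.6, 2.9, -3.1]
opening: 0.196
```

Call:
step_arm(
  deltas=[
    {"translation": [0.03, -0.21, 0], "rot": [0, 0, 0]},
    {"translation": [0.03, -0.21, 0], "rot": [0, 0, 0]},
  ],
)

```text
clock: 17.85
eef_pos: [491.0, 262.4, 247.0]
tcp_rot: [3.136, 0.001, 2.094]
contact_force: [9.0, 2.9, -2.3]
opening: 0.196
```

Call:
step_arm(
  deltas=[
    {"translation": [0.03, -0.21, 0], "rot": [0, 0, 0]},
    {"translation": [0.03, -0.21, 0], "rot": [0, 0, 0]},
  ],
)

```text
clock: 18.1
eef_pos: [489.6, 261.9, 247.1]
tcp_rot: [3.134, 0.001, 2.094]
contact_force: [12.6, 4.2, -5.4]
opening: 0.195
```

Call:
step_arm(
  deltas=[
    {"translation": [0.03, -0.21, 0], "rot": [0, 0, 0]},
    {"translation": [0.03, -0.21, 0], "rot": [0, 0, 0]},
  ],
)

```text
clock: 18.35
eef_pos: [487.6, 261.1, 247.1]
tcp_rot: [3.134, 0.001, 2.094]
contact_force: [12.3, 3.8, -4.6]
opening: 0.197
```

Call:
step_arm(
  deltas=[
    {"translation": [0.02, -0.21, 0], "rot": [0, 0, 0]},
    {"translation": [0.02, -0.21, 0], "rot": [0, 0, 0]},
  ],
)

```text
clock: 18.6
eef_pos: [484.8, 260.0, 247.0]
tcp_rot: [3.137, 0.0, 2.094]
contact_force: [7.9, 3.1, -0.1]
opening: 0.193
```

Call:
step_arm(
  deltas=[
    {"translation": [0.02, -0.21, 0], "rot": [0, 0, 0]},
    {"translation": [0.02, -0.21, 0], "rot": [0, 0, 0]},
  ],
)

```text
clock: 18.85
eef_pos: [482.4, 258.9, 247.0]
tcp_rot: [3.139, 0.0, 2.094]
contact_force: [4.3, 3.2, 2.3]
opening: 0.193
```

Call:
step_arm(
  deltas=[
    {"translation": [0.02, -0.21, 0], "rot": [0, 0, 0]},
    {"translation": [0.02, -0.21, 0], "rot": [0, 0, 0]},
  ],
)

```text
clock: 19.1
eef_pos: [480.7, 258.1, 246.9]
tcp_rot: [3.138, 0.0, 2.094]
contact_force: [6.2, 3.2, -0.3]
opening: 0.192
```

That was click 1: high at 111–112°, low at about 115°. Continuing.

Call:
step_arm(
  deltas=[
    {"translation": [0.01, -0.21, 0], "rot": [0, 0, 0]},
    {"translation": [0.01, -0.21, 0], "rot": [0, 0, 0]},
  ],
)

```text
clock: 19.35
eef_pos: [479.1, 257.3, 246.9]
tcp_rot: [3.137, 0.0, 2.094]
contact_force: [6.6, 3.5, -2.1]
opening: 0.195
```

Call:
step_arm(
  deltas=[
    {"translation": [0.01, -0.42, 0], "rot": [0, 0, 0]},
    {"translation": [0.01, -0.42, 0], "rot": [0, 0, 0]},
  ],
)

```text
clock: 19.6
eef_pos: [475.4, 255.3, 247.0]
tcp_rot: [3.137, 0.0, 2.094]
contact_force: [7.7, 4.9, -2.5]
opening: 0.192
```

Call:
step_arm(
  deltas=[
    {"translation": [0, -0.21, 0], "rot": [0, 0, 0]},
    {"translation": [0, -0.21, 0], "rot": [0, 0, 0]},
  ],
)

```text
clock: 19.85
eef_pos: [473.6, 254.4, 247.0]
tcp_rot: [3.137, 0.0, 2.094]
contact_force: [7.8, 5.9, -3.1]
opening: 0.193
```

Call:
step_arm(
  deltas=[
    {"translation": [0, -0.21, 0], "rot": [0, 0, 0]},
    {"translation": [0, -0.21, 0], "rot": [0, 0, 0]},
  ],
)

```text
clock: 20.1
eef_pos: [471.9, 253.3, 247.0]
tcp_rot: [3.136, 0.0, 2.094]
contact_force: [7.8, 4.6, -2.6]
opening: 0.199
```

Call:
step_arm(
  deltas=[
    {"translation": [-0.01, -0.21, 0], "rot": [0, 0, 0]},
    {"translation": [-0.01, -0.21, 0], "rot": [0, 0, 0]},
  ],
)

```text
clock: 20.35
eef_pos: [470.3, 252.4, 247.0]
tcp_rot: [3.136, 0.0, 2.094]
contact_force: [8.1, 6.0, -3.5]
opening: 0.194
```

Call:
step_arm(
  deltas=[
    {"translation": [-0.01, -0.21, 0], "rot": [0, 0, 0]},
    {"translation": [-0.01, -0.21, 0], "rot": [0, 0, 0]},
  ],
)

```text
clock: 20.6
eef_pos: [468.7, 251.4, 247.1]
tcp_rot: [3.135, 0.0, 2.094]
contact_force: [8.7, 6.0, -3.8]
opening: 0.195
```

Call:
step_arm(
  deltas=[
    {"translation": [-0.01, -0.21, 0], "rot": [0, 0, 0]},
    {"translation": [-0.01, -0.21, 0], "rot": [0, 0, 0]},
  ],
)

```text
clock: 20.85
eef_pos: [467.5, 250.6, 247.1]
tcp_rot: [3.133, -0.0, 2.094]
contact_force: [11.6, 8.1, -7.9]
opening: 0.196
```

Call:
step_arm(
  deltas=[
    {"translation": [-0.02, -0.21, 0], "rot": [0, 0, 0]},
    {"translation": [-0.02, -0.21, 0], "rot": [0, 0, 0]},
  ],
)

```text
clock: 21.1
eef_pos: [465.2, 249.1, 247.0]
tcp_rot: [3.135, -0.0, 2.094]
contact_force: [7.7, 5.9, -2.5]
opening: 0.194
```

Call:
step_arm(
  deltas=[
    {"translation": [-0.02, -0.21, 0], "rot": [0, 0, 0]},
    {"translation": [-0.02, -0.21, 0], "rot": [0, 0, 0]},
  ],
)

```text
clock: 21.35
eef_pos: [463.0, 247.5, 247.0]
tcp_rot: [3.137, -0.0, 2.094]
contact_force: [6.6, 4.4, -1.1]
opening: 0.194
```

```bash
python3 - <<'E'
from h import *
st=readout.sense(); d=st["eef_pos"][:2]-[532.8,149.6]; print(np.degrees(np.arctan2(d[1],d[0])),np.hypot(*d))
s=imaging.grab_frame("scene")
crop(s,235,120,120,120,5,"pics/n1.png")
E
```

```text
125.48395308766139 120.29013988105514
```

View pics/n1.png

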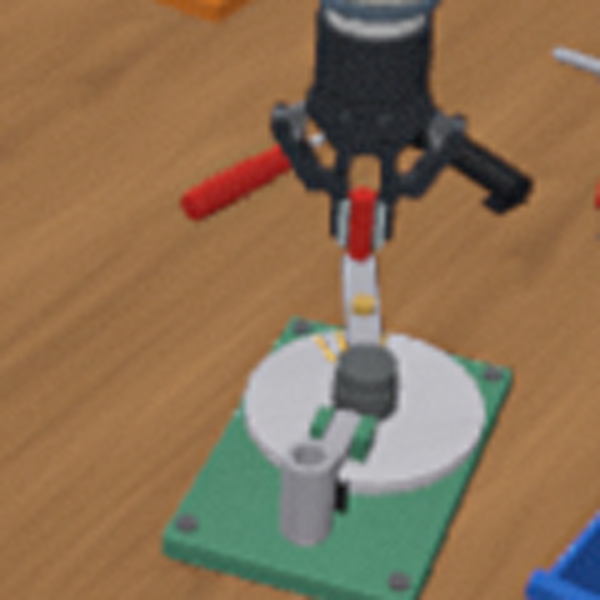

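That was click 2: high at 122.9°, drop at about 124–125°. The scene crop shows the lever turned, the knob gripped at (362,222) and the sleeve still upright. On to the third.

Call:
step_arm(
  deltas=[
    {"translation": [-0.05, -0.42, 0], "rot": [0, 0, 0]},
    {"translation": [-0.05, -0.42, 0], "rot": [0, 0, 0]},
  ],
)

```text
clock: 21.65
eef_pos: [459.3, 244.8, 246.9]
tcp_rot: [3.138, -0.0, 2.094]
contact_force: [5.1, 4.0, 0.1]
opening: 0.193
```

Call:
step_arm(
  deltas=[
    {"translation": [-0.06, -0.42, 0], "rot": [0, 0, 0]},
    {"translation": [-0.06, -0.42, 0], "rot": [0, 0, 0]},
  ],
)

```text
clock: 21.9
eef_pos: [456.2, 242.4, 247.0]
tcp_rot: [3.137, -0.0, 2.094]
contact_force: [7.3, 6.1, -4.0]
opening: 0.195
```

Call:
step_arm(
  deltas=[
    {"translation": [-0.03, -0.2, 0], "rot": [0, 0, 0]},
    {"translation": [-0.03, -0.2, 0], "rot": [0, 0, 0]},
  ],
)

```text
clock: 22.15
eef_pos: [454.8, 241.2, 247.0]
tcp_rot: [3.136, -0.0, 2.094]
contact_force: [7.6, 5.7, -2.6]
opening: 0.196
```

Call:
step_arm(
  deltas=[
    {"translation": [-0.04, -0.21, 0], "rot": [0, 0, 0]},
    {"translation": [-0.04, -0.21, 0], "rot": [0, 0, 0]},
  ],
)

```text
clock: 22.4
eef_pos: [453.2, 239.9, 247.0]
tcp_rot: [3.136, -0.0, 2.094]
contact_force: [7.3, 7.0, -3.6]
opening: 0.188
```

Call:
step_arm(
  deltas=[
    {"translation": [-0.04, -0.2, 0], "rot": [0, 0, 0]},
    {"translation": [-0.04, -0.2, 0], "rot": [0, 0, 0]},
  ],
)

```text
clock: 22.65
eef_pos: [451.7, 238.5, 247.0]
tcp_rot: [3.136, -0.0, 2.094]
contact_force: [8.1, 6.7, -3.7]
opening: 0.191
```

Call:
step_arm(
  deltas=[
    {"translation": [-0.05, -0.21, 0], "rot": [0, 0, 0]},
    {"translation": [-0.05, -0.21, 0], "rot": [0, 0, 0]},
  ],
)

```text
clock: 22.9
eef_pos: [450.3, 237.2, 247.0]
tcp_rot: [3.136, -0.0, 2.093]
contact_force: [8.3, 7.1, -5.3]
opening: 0.193
```

Call:
step_arm(
  deltas=[
    {"translation": [-0.05, -0.2, 0], "rot": [0, 0, 0]},
    {"translation": [-0.05, -0.2, 0], "rot": [0, 0, 0]},
  ],
)

```text
clock: 23.15
eef_pos: [449.0, 236.0, 247.1]
tcp_rot: [3.135, -0.0, 2.093]
contact_force: [8.0, 7.1, -4.4]
opening: 0.192
```

Call:
step_arm(
  deltas=[
    {"translation": [-0.05, -0.2, 0], "rot": [0, 0, 0]},
    {"translation": [-0.05, -0.2, 0], "rot": [0, 0, 0]},
  ],
)

```text
clock: 23.4
eef_pos: [447.9, 235.0, 247.2]
tcp_rot: [3.133, -0.001, 2.093]
contact_force: [10.8, 11.7, -7.8]
opening: 0.195
```

Call:
step_arm(
  deltas=[
    {"translation": [-0.05, -0.2, 0], "rot": [0, 0, 0]},
    {"translation": [-0.05, -0.2, 0], "rot": [0, 0, 0]},
  ],
)

```text
clock: 23.65
eef_pos: [446.2, 233.2, 247.1]
tcp_rot: [3.135, -0.0, 2.094]
contact_force: [9.0, 8.2, -5.2]
opening: 0.193
```

```bash
python3 - <<'E'
from h import *
st=readout.sense(); d=st["eef_pos"][:2]-[532.8,149.6]; print(np.degrees(np.arctan2(d[1],d[0])),np.hypot(*d))
E
```

```text
136.0094256735647 120.37893260427958
```

Call:
step_arm(
  deltas=[
    {"translation": [-0.06, -0.2, 0], "rot": [0, 0, 0]},
    {"translation": [-0.06, -0.2, 0], "rot": [0, 0, 0]},
  ],
)

```text
clock: 23.9
eef_pos: [444.3, 231.2, 247.0]
tcp_rot: [3.136, -0.0, 2.094]
contact_force: [6.9, 5.9, -2.2]
opening: 0.196
```

Call:
step_arm(
  deltas=[
    {"translation": [-0.06, -0.2, 0], "rot": [0, 0, 0]},
    {"translation": [-0.06, -0.2, 0], "rot": [0, 0, 0]},
  ],
)

```text
clock: 24.15
eef_pos: [442.6, 229.4, 247.0]
tcp_rot: [3.137, 0.0, 2.094]
contact_force: [7.2, 3.4, -1.2]
opening: 0.195
```

Call:
step_arm(
  deltas=[
    {"translation": [-0.06, -0.2, 0], "rot": [0, 0, 0]},
    {"translation": [-0.06, -0.2, 0], "rot": [0, 0, 0]},
  ],
)

```text
clock: 24.4
eef_pos: [441.3, 228.0, 247.0]
tcp_rot: [3.137, 0.0, 2.094]
contact_force: [7.0, 5.1, -2.1]
opening: 0.196
```

```bash
python3 - <<'E'
from h import *
st=readout.sense(); d=st["eef_pos"][:2]-[532.8,149.6]; print(np.degrees(np.arctan2(d[1],d[0])),np.hypot(*d))
s=imaging.grab_frame("scene");t=imaging.grab_frame("top")
crop(s,235,120,120,120,5,"pics/o1.png")
crop(t,165,150,130,100,6,"pics/o2.png")
E
```

```text
139.427580020741 120.46494849129441
```

View pics/o1.png

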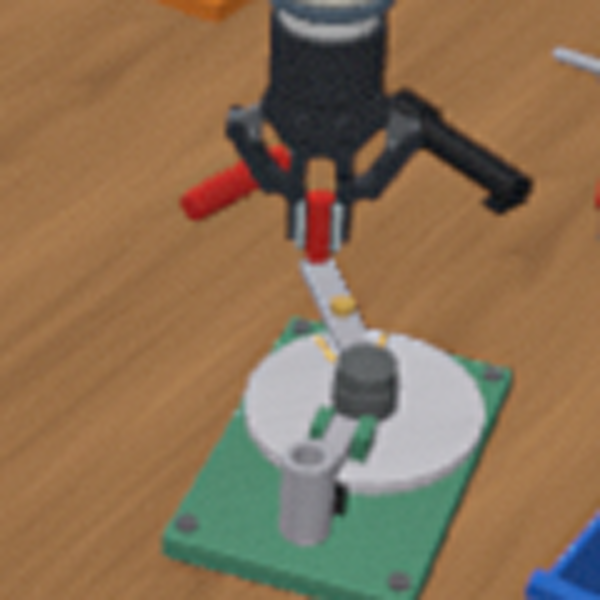

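View pics/o2.png

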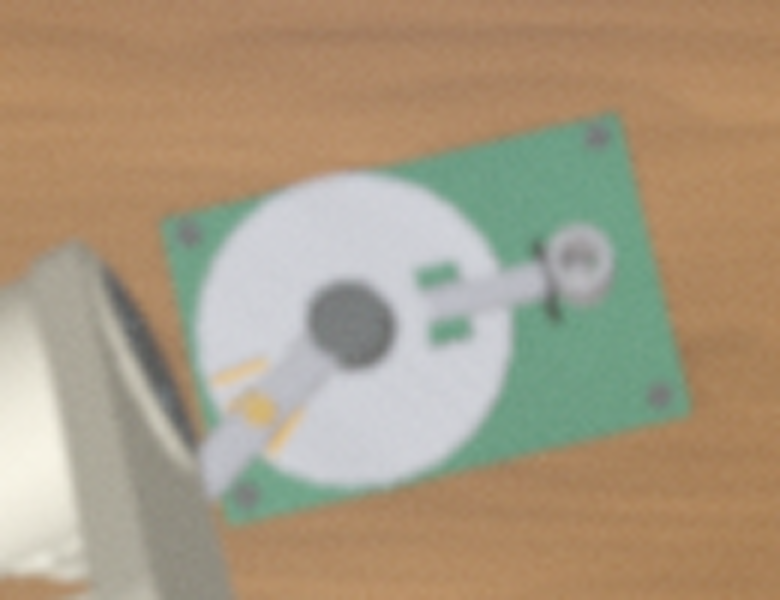

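The felt click 3 was high at 134.8°, dropping from 136°. The top crop shows the 4th rib still clear of the lever at (285,430), and the pad against the sleeve at (548,280). Easing on to the midpoint, about 141°, and settling.

Call:
step_arm(
  deltas=[
    {"translation": [-0.06, -0.16, 0], "rot": [0, 0, 0]},
    {"translation": [-0.1, -0.3, 0], "rot": [0, 0, 0]},
    {"translation": [-0.1, -0.3, 0], "rot": [0, 0, 0]},
    {"translation": [-0.1, -0.3, 0], "rot": [0, 0, 0]},
  ],
)

```text
clock: 25.0
eef_pos: [439.5, 225.9, 247.0]
tcp_rot: [3.136, 0.0, 2.094]
contact_force: [8.4, 5.3, -4.5]
opening: 0.188
```

```bash
python3 - <<'E'
from h import *
st=readout.sense(); d=st["eef_pos"][:2]-[532.8,149.6]; print(np.degrees(np.arctan2(d[1],d[0])),np.hypot(*d),st["contact_force"],abs(st["qvel"]).max())
s=imaging.grab_frame("scene");t=imaging.grab_frame("top")
crop(s,140,120,215,200,3.7,"pics/p1.png")
crop(t,165,150,130,100,6,"pics/p2.png")
E
```

```text
140.7178865384501 120.49967337338792 [ 8.43435881  5.30529314 -4.50443616] 0.002245154752173891
```

View pics/p1.png

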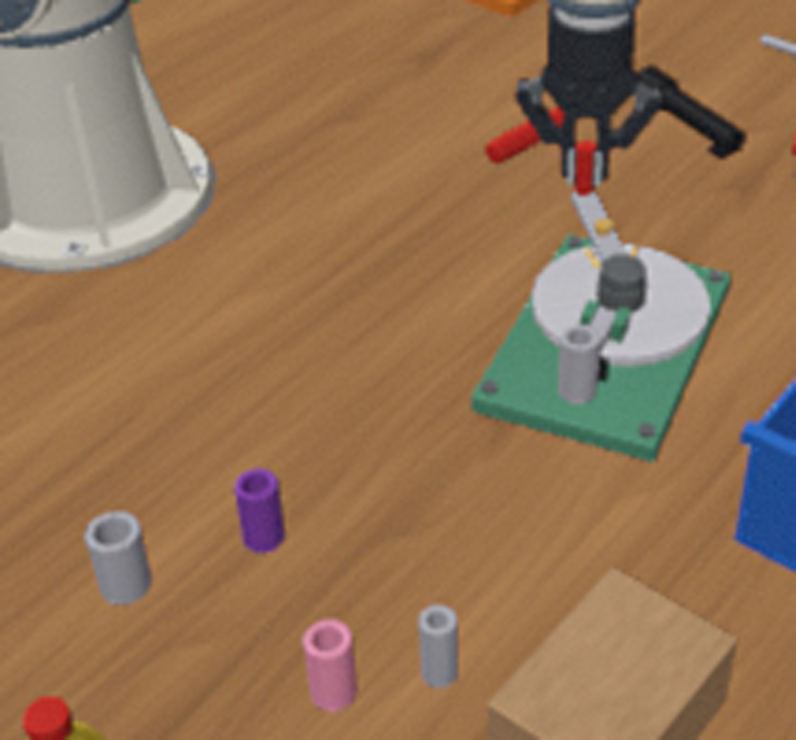

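View pics/p2.png

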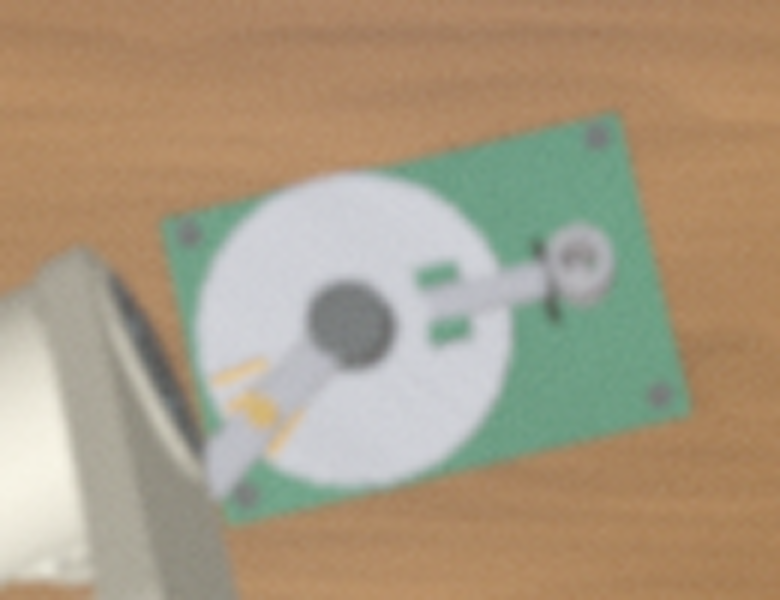

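The lever lies between ribs 3 and 4, with the 4th rib uncrossed at (285,430). The sleeve is upright with the pad on it, and the other sleeves are unmoved. The arm is still and holding the knob, so I'm handing in.

```bash
python3 -c "
from rig import ticket,readout
print(ticket.sign_off()); print(readout.sense()['clock'])"
```

```text
the job is handed in; nothing more can be done
None
the job is handed in; nothing more can be done
```

The job is done and handed in at about 25 s of robot time. The middle sleeve is on the pin, and the gripper is still holding the knob past the third click.

- **Sleeve:** I set the 32 mm sleeve over the jig pin and let go. It seated 20 mm higher than where it was picked up, matching the base height, with about 10 N of contact force. It stayed upright in the later pictures.
- **Clicks:** I felt three, with the force peaking near 111–112°, 123° and 135° and dropping just after each. The camera had put the ribs at 111°, 123°, 135° and 147°.
- **Final hold:** The lever is held at about 140.7°, roughly midway between the third and fourth ribs. The last picture shows the fourth rib uncrossed, the pad against the sleeve, and the other sleeves in place.

**Small disagreements:**
- The two cameras' lines of sight missed each other by 1–4 mm on the small points, and by 5.5 mm on the pivot cap.
- The held sleeve looked up to about 3 mm off the robot's own position reading. I corrected by 1–2 mm before lowering, and it went on freely.
- The force jumps and drops came about 1–3° later than the camera's rib angles would suggest, and over a shorter arc than the text describes.

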